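Check in a spray can at the barcode scanner

ROBOT

A 6-joint arm with a two-finger parallel gripper is mounted at the origin on the work surface. World frame = base frame: x ahead of the robot, y to its left, z up, the work surface at z = 0. Lengths are in m, angles in rad, forces in N, time in s.
With the tool pointing down it reaches from about 0.25 to 0.775 m from the base axis. Payload 8.9 kg.
Tool frame: the origin (TCP) lies midway between the tips of the shut fingers; the grasp point (between the pads) lies bot.tcp_to_grasp behind it (bot.tcp_to_grasp is the distance from the TCP to the grasp point, in m); z points along the fingers, y is the line along which they close (so a half turn about z gives the same grasp; the last joint's range is limited). The gripper opens to 85 mm and grips with 20 to 120 N. Pads are 22 mm wide; open, the fingers measure 114 mm over their backs; the gripper's body (76 mm by 85 mm) begins 54 mm behind the grasp point. The pads swing forward as they close: fully open they stand 13 mm farther back than shut.
Start: joints at [-1.337, 0.291, -0.153, 1.127, 0, 1.431], TCP at [0.191, -0.489, 0.231] pointing down, gripper open.
Joint ranges: [-2.52, 2.52], [-0.91, 1.74], [-1.3, 1.37], [-1.96, 2.02], [-1.52, 1.47], [-3.14, 3.14]. Speed limits (rad/s): [2.22, 2.22, 2.79, 3.14, 3.14, 3.14].

INTERFACE

Orientations are given as a unit quaternion [w, x, y, z].
In Python, from rig import bot, grab_frame, camera_params, ticket gives the robot as it stands.
- The arm moves only by the shell command python3 -m crank 'ROWS' [FORCE]. ROWS is JSON, a list of rows, each a list of 7 numbers: the shift along the tool's x, y, z as a fraction of full scale, then the turn, a rotation vector about the tool's x, y, z as a fraction of full scale, then the closure, from -1 (fully open) to 1 (shut). A call has 1 to 5 rows; each row is the pose to reach, as a shift and turn from the pose commanded when the call began, along the tool's axes at that moment, turning the shorter way round; what a row does not reach only later rows make up. Full scale, the value 1, is 0.3 m for a shift and 180 degrees for a turn. A row lasts 1/10 s, in which the tool goes at most 50 mm and 8.59 degrees, less where a joint would pass 70% of its speed; a pose out of reach is approached as far as the arm can. A call with a number of a shift or a turn outside -1 to 1 is refused whole. A call with a gripper value outside its range is refused whole. The fingers move at their own pace and stop on an object; FORCE is the grip in N (left out, the last holds). Time passes only in rows, so rows that repeat a pose let the fingers close. It gives the time, the measured TCP pose, the force, the opening and the grip force at its end, in the units of the state.
- bot.get_state(): the state, without advancing time (a new reading comes with each control period).
- grab_frame(name): name is "side" or "top"; returns the picture (400x640x3 uint8, red, green, blue); there is no depth.
- camera_params(name): a dict with "fovy" (degrees; the focal length in pixels is half the picture's height over the tangent of half this angle, whatever the lens; pixels are square), "cx", "cy" (the principal point, pixels), "distortion" ([k1, k2, p1, p2, k3] as OpenCV has them; the pictures are not rectified), "pose" (4x4, takes a point from camera to world coordinates). Camera axes: x right, y up, looking along -z (the intrinsics and any distortion apply to the point x, -y, -z); pixel columns grow to the right and rows downward; lengths in m; the calibration is good to about 2 mm. A picture is of the moment at which its call begins. camera_params takes no time and is no camera call.
- ticket.sign_off(): hands the job in; it is judged then, once.
The state is a dict: "clock": time; "q": joint angles; "dq": joint speeds; "effort": joint torques, N m; "tcp_pos": TCP position; "eef_rot": TCP orientation; "force": force on the tool from outside, world axes, zero at the start; "wrist_torque": the same for the moment, N m; "gripper_width": opening from 0.0 (shut) to 1.0 (fully open); "grip_force": force on a finger pad.
Only numpy, scipy, OpenCV 4.12 (cv2) and the standard library are available. Lean on these libraries where they do the work, as an engineer would, in place of code of your own. Each camera call takes 0.05 s, during which the arm holds its last target. There are 200 camera calls.

TASK

Check in the light-blue spray can: stand it upright and gently in the middle of the ring on the scanner's base, turned so that its barcode squarely faces the red scanner window, and let go of it. Then press the green key on top of the scanner fully down and let it come back up. Leave the can standing there as you set it, and leave the other things on the bench where they are.

Things in the scene. Friction and masses are not known exactly. Their poses are not given: they have to be found in the camera images.
- can_blue: Light-blue spray can: upright cylinder, 56 mm diameter up to 118 mm, steel shoulder, white cap of 42 mm diameter from 129 to 176 mm (its top). Origin: centre of its foot, z up. Its +x points out through the middle of its barcode (29 x 50 mm, white with black bars); an orange stripe on the cap, from the top's centre to the rim and down, points the same way and is seen from above. 0.2 to 0.42 kg.
- can_blue_code (a point): middle of the light-blue can's barcode, on its surface: 28 mm out from the can's axis along the can's +x, 62 mm above its foot
- scanner: Scanner station, fixed to the bench: grey base plate 10 mm thick (x -60 to 155, y -60 to 60 mm) with a white block on it (x 62 to 152, y -50 to 50 mm, top 110 mm above the bench). Origin: on the bench under the middle of the ring; +x points from the ring to the window, z up. Its place and yaw vary.
- pad (a point): centre of the ring on the base plate (teal ring, 72 mm outside, 58 mm inside, white within), on the plate's upper face 10 mm above the bench; the can stands here. The ring is only printed: nothing holds the can.
- window (a point): middle of the red scanner window (56 mm wide, 46 mm high, black frame), 62 mm above the bench, on the face of the white block; it lies 60 mm along the scanner's +x from the ring's centre and looks back towards the ring (along the scanner's -x)
- scan_key (a joint): green round push key, 34 mm in diameter, on top of the white block: 0 up, 0.006 (m) fully down. A spring needs about 5 N to press it fully down and brings it up again. A press counts from 4.5 mm down
- scan_key_top (a point): centre of the green key's upper face; it lies 115 mm along the scanner's +x from the ring's centre. The key moves straight down. Over it a closed gripper is clear of the can
- can_green: Mint-green spray can: upright cylinder, 56 mm diameter up to 118 mm, steel shoulder, white cap of 42 mm diameter from 129 to 176 mm (its top). Origin: centre of its foot, z up. A bystander.
- can_grey: Light-grey spray can: upright cylinder, 56 mm diameter up to 118 mm, steel shoulder, white cap of 42 mm diameter from 129 to 176 mm (its top). Origin: centre of its foot, z up. A bystander.
- jar: jar with a blue lid, 60 mm in diameter, 75 mm high; origin at its foot's centre; a bystander
- tub: low orange tub, 72 mm in diameter, 38 mm high; origin at its foot's centre; a bystander
- syringe_a: black paste syringe with a yellow end, lying, about 140 mm long and 14 mm high; origin under its barrel's middle; a bystander
- syringe_b: black paste syringe with an orange end, lying, about 140 mm long and 14 mm high; origin under its barrel's middle; a bystander

How it is judged:
By the outcome, as a careful person would: the job done as asked, in the order asked, and still so for the second after the job is handed in, with the robot touching nothing.
It also fails if it takes over 54 s, if anything falls off the work surface, if the arm or the gripper's body presses on something with over 40 N, if the wrist force passes 120 N, or if a joint passes its speed limit or range.

## Working session

There is one attempt and no reset: what is moved stays moved. The work goes in short steps, Python scripts to look and compute and a shell command to move; the robot and the scene stay as the last step left them, time stands still between calls to the robot, and variables do not carry over. Pictures are saved under pics/ and viewed, at most 10 in all, crops included, and the job is handed in when it is done.

```bash
mkdir -p pics; ls
python3 - <<'E'
from rig import bot, grab_frame, camera_params
import cv2
for n in("top","side"):
    cv2.imwrite(f"pics/{n}0.png",grab_frame(n)[:,:,::-1]); print(n,camera_params(n))
print(bot.get_state(),bot.tcp_to_grasp)
E
```

```text
pics
top {'fovy': 51.50728755211462, 'cx': 321.6138723363624, 'cy': 205.30579085796992, 'distortion': array([-0.03377256,  0.        ,  0.        ,  0.        ,  0.        ]), 'pose': array([[ 0.00619385,  0.9894298 , -0.14488029,  0.40831908],
       [-0.99995928,  0.0070793 ,  0.00559684,  0.0470506 ],
       [ 0.00656333,  0.14483973,  0.98943336,  1.03244707],
       [ 0.        ,  0.        ,  0.        ,  1.        ]])}
side {'fovy': 46.28399808795106, 'cx': 318.5041780563099, 'cy': 202.5273844139041, 'distortion': array([-0.13832712,  0.        ,  0.        ,  0.        ,  0.        ]), 'pose': array([[ 0.96764193,  0.19014708, -0.16587098,  0.41773733],
       [-0.25187588,  0.68857786, -0.68001402, -0.5408354 ],
       [-0.01508759,  0.69978898,  0.71419028,  0.74262675],
       [ 0.        ,  0.        ,  0.        ,  1.        ]])}
{'clock': 0.1, 'q': array([-1.33728203e+00,  2.91213311e-01, -1.54044988e-01,  1.12668173e+00,
        2.00767677e-05,  1.43150660e+00]), 'dq': array([-1.64575070e-04, -6.07318623e-04,  3.56611017e-03,  6.57001112e-04,
        1.81587054e-03,  8.79462082e-05]), 'effort': array([ 1.71403939e-03, -5.37977886e+01,  3.31919038e+01,  9.32573952e-03,
       -2.24437777e-04,  1.27555967e-05]), 'tcp_pos': array([ 0.19114554, -0.48855763,  0.23079744]), 'eef_rot': array([-5.71687288e-04,  9.82677230e-01,  1.85324403e-01, -1.69039053e-05]), 'force': array([ 0.39049845, -0.44362791,  1.00002687]), 'wrist_torque': array([-0.02317115, -0.01256944, -0.05939117]), 'grip_force': 0.0, 'gripper_width': 0.9980830237312537} 0.0187
```

View pics/top0.png

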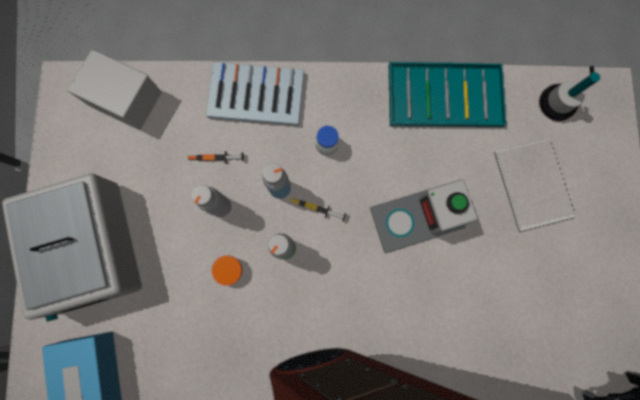

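View pics/side0.png

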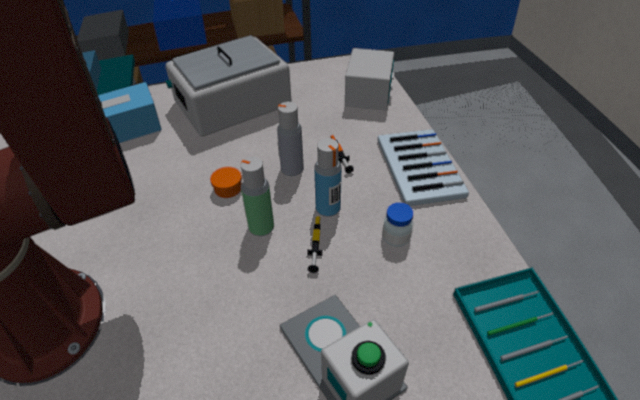

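The top view shows the blue can's cap at about (275,175) with its stripe to the upper right, the green can at (282,245), the grey can at (205,197), the ring at (400,222) and the key at (458,202). The side view shows the same layout, with the blue can at (328,180) and the ring at (325,333).

```bash
cat > h.py <<'E'
import numpy as np, cv2
from rig import bot, grab_frame, camera_params
from scipy.spatial.transform import Rotation as R
def ray(n,uv):
    c=camera_params(n); f=200/np.tan(np.radians(c["fovy"]/2))
    K=np.array([[f,0,c["cx"]],[0,f,c["cy"]],[0,0,1]])
    p=cv2.undistortPoints(np.array(uv,float).reshape(-1,1,2),K,c["distortion"]).reshape(-1,2)
    T=c["pose"]; return T[:3,3],np.c_[p[:,0],-p[:,1],-np.ones(len(p))]@T[:3,:3].T
def onz(n,uv,z):
    o,d=ray(n,uv); return o+d*((z-o[2])/d[:,2])[:,None]
def proj(n,P):
    c=camera_params(n); f=200/np.tan(np.radians(c["fovy"]/2)); T=c["pose"]
    K=np.array([[f,0,c["cx"]],[0,f,c["cy"]],[0,0,1]])
    q=(np.atleast_2d(P)-T[:3,3])@T[:3,:3]*[1,-1,-1]
    return cv2.projectPoints(q,np.zeros(3),np.zeros(3),K,c["distortion"])[0].reshape(-1,2)
def blobs(n,img,lo,hi,box,amin=4):
    x0,y0,x1,y1=box; h=cv2.cvtColor(img,cv2.COLOR_RGB2HSV); m=cv2.inRange(h,np.array(lo),np.array(hi)); k=np.zeros_like(m); k[y0:y1,x0:x1]=m[y0:y1,x0:x1]
    c,_=cv2.findContours(k,cv2.RETR_EXTERNAL,cv2.CHAIN_APPROX_NONE)
    return sorted([q for q in c if len(q)>=amin],key=cv2.contourArea,reverse=True)
E
python3 - <<'E'
from h import *
im=grab_frame("top"); s=grab_frame("side")
for nm,n,i,lo,hi,box in [("ring","top",im,(75,80,40),(100,255,255),(370,190,430,255)),("key","top",im,(45,100,40),(75,255,255),(435,180,480,225)),
  ("stripe","top",im,(3,90,100),(18,255,255),(262,160,290,188)),("win","top",im,(0,110,60),(8,255,255),(415,190,440,235)),
  ("ring","side",s,(75,80,40),(100,255,255),(295,305,350,360)),("key","side",s,(45,100,40),(75,255,255),(345,335,395,375)),("stripe","side",s,(3,90,100),(18,255,255),(315,130,345,165))]:
    for c in blobs(n,i,lo,hi,box)[:2]:
        print(nm,n,len(c),cv2.minEnclosingCircle(c), cv2.fitEllipse(c)[:2] if len(c)>5 else '', cv2.boundingRect(c))
a=cv2.resize(im[120:280,180:340],(600,600),interpolation=cv2.INTER_CUBIC)
b=cv2.resize(s[120:280,240:400],(600,600),interpolation=cv2.INTER_CUBIC)
cv2.imwrite("pics/c1.png",cv2.resize(np.hstack([a,b]),(800,400))[:,:,::-1])
E
```

```text
ring top 79 ((399.6324462890625, 222.5794677734375), 14.454211235046387) ((399.755615234375, 222.49488830566406), (27.37004852294922, 28.317171096801758)) (386, 209, 29, 28)
key top 45 ((458.6206970214844, 201.91378784179688), 8.158842086791992) ((458.6517639160156, 201.78118896484375), (14.980812072753906, 15.607329368591309)) (451, 194, 16, 16)
stripe top 17 ((277.5, 169.5), 3.8079864978790283) ((277.5706787109375, 169.96511840820312), (2.8214375972747803, 8.486981391906738)) (274, 168, 8, 5)
win top 60 ((428.0, 212.5), 11.884963989257812) ((427.6113586425781, 212.3155517578125), (5.9330830574035645, 27.017553329467773)) (422, 201, 13, 24)
ring side 150 ((325.256103515625, 333.5), 20.75002098083496) ((324.9785461425781, 333.348388671875), (34.31991195678711, 38.58726119995117)) (305, 315, 42, 37)
key side 68 ((368.5413513183594, 353.6214599609375), 12.474239349365234) ((368.50244140625, 353.6585388183594), (23.631999969482422, 23.907543182373047)) (357, 342, 25, 25)
stripe side 15 ((331.5, 148.0), 4.031229019165039) ((331.60003662109375, 147.67694091796875), (2.9845187664031982, 8.212156295776367)) (328, 145, 8, 6)
stripe side 17 ((340.0, 147.0), 3.6056511402130127) ((339.5686950683594, 147.7650146484375), (3.79551100730896, 7.259553909301758)) (338, 144, 5, 7)
```

View pics/c1.png

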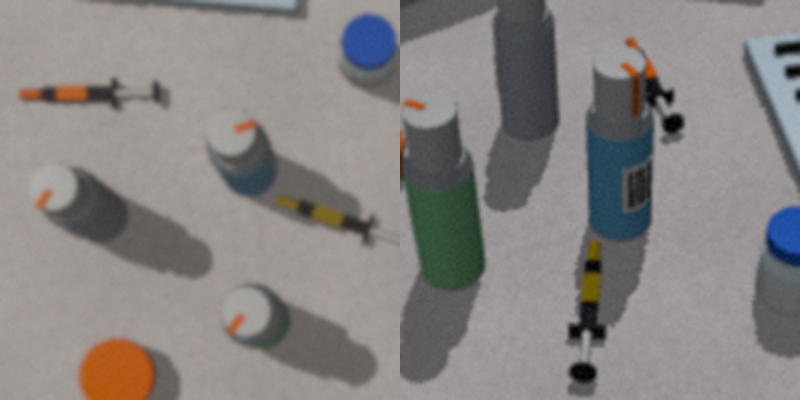

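The crop shows the blue can's cap top at about (273,173) in the top picture. Its stripe points right and slightly up, almost parallel to the scanner's +x.

Run:
```python
from h import *
im=grab_frame("top"); s=grab_frame("side")
r=onz("top",[(399.75,222.5)],.010)[0]; r2=onz("side",[(325,333.4)],.010)[0]
k=onz("top",[(458.65,201.8)],.116); k2=onz("side",[(368.5,353.65)],.116)
o1,d1=ray("top",[(458.65,201.8)]);o2,d2=ray("side",[(368.5,353.65)])
t=np.linalg.lstsq(np.c_[d1[0],-d2[0]],o2-o1,rcond=None)[0]; print("key tri",o1+d1[0]*t[0],o2+d2[0]*t[1])
print("ring",r,r2,"key",k,k2); v=k[0]-r; print(np.linalg.norm(v[:2]),np.degrees(np.arctan2(v[1],v[0])))
# blue body
for n,i,box in(("top",im,(255,155,300,205)),("side",s,(305,160,350,225))):
    c=blobs(n,i,(95,70,30),(115,255,255),box)[0]; print(n,"blue",cv2.boundingRect(c),cv2.minAreaRect(c))
g=cv2.cvtColor(im,cv2.COLOR_RGB2GRAY)[160:190,258:290]; print(g[::2,::2])
for P in [(273,173.3)]:
    p=onz("top",[P],.176)[0]; print(p, "foot top", proj("top",[p*[1,1,0]]),"side top",proj("side",[p]), "side foot",proj("side",[p*[1,1,0]]))
s0=onz("top",[(273,173.3),(277.6,169.97)],.176); v=s0[1]-s0[0]; print("stripe",v,np.degrees(np.arctan2(v[1],v[0])))
```

```text
key tri [ 0.55105303 -0.26289291  0.12640001] [ 0.55354151 -0.2630906   0.12685965]
ring [ 0.51626167 -0.15306994  0.01      ] [ 0.51866232 -0.15397735  0.01      ] key [[ 0.55269139 -0.26645058  0.116     ]] [[ 0.55593654 -0.2581923   0.116     ]]
0.11908943720640981 -72.18754627961226
top blue (271, 184, 18, 14) ((280.9622802734375, 191.98526000976562), (9.791431427001953, 17.464248657226562), 66.37062072753906)
side blue (315, 171, 26, 45) ((327.5, 193.0), (44.0, 25.0), 90.0)
[[156 160 158 158 157 158 157 154 154 153 155 156 155 153 156 153]
 [159 160 161 156 158 155 154 154 153 154 154 158 153 152 155 153]
 [157 156 159 156 156 157 157 157 157 152 150 153 151 157 154 150]
 [156 157 157 157 160 163 161 161 159 158 152 144 152 156 152 153]
 [157 158 157 161 162 161 160 160 156 150 136 122 129 146 152 154]
 [160 158 160 166 165 162 161 158 136 120 113 117  97 114 151 157]
 [160 158 160 166 164 164 160 160 140 133 141 142  97  81 131 153]
 [157 156 152 162 162 163 160 161 158 155 159 146  92  72  97 148]
 [159 160 146 154 165 164 163 163 161 158 157 134  79  72  79 130]
 [157 157 140 130 158 163 165 162 160 157 146 100  75  75  71 110]
 [154 156 142 116 130 150 156 157 152 136 100  74  74  76  67  82]
 [160 161 152 117 108 101 104 107 100  85  75  76  77  74  67  72]
 [160 160 154 123 106 108  87  79  78  77  78  77  76  72  63  65]
 [159 156 155 147 113  99 108 106  84  79  80  76  73  69  63  65]
 [156 156 157 158 134  97  87  90  87  77  75  72  69  63  60  61]]
[0.60129223 0.1452784  0.176     ] foot top [[280.6028191  188.67716711]] side top [[325.41705882 145.13500276]] side foot [[325.79324751 208.14609692]]
stripe [ 0.00726724 -0.00955459  0.        ] -52.74328577822597
```

Run:
```python
from h import *
im=np.mean([grab_frame("top") for _ in range(4)],0); s=np.mean([grab_frame("side") for _ in range(4)],0)
def wpts(I,box):
    x0,y0,x1,y1=box; w=I[y0:y1,x0:x1,0]-I[y0:y1,x0:x1,2]-25; w[w<0]=0
    yy,xx=np.mgrid[y0:y1,x0:x1]; return np.c_[xx.ravel(),yy.ravel()],w.ravel()
p,w=wpts(im,(270,163,286,176)); P=onz("top",p,.176)[:,:2]; k=w>10; P=P[k];w=w[k]
m=np.average(P,0,w); C=np.cov(P.T,aweights=w); e,V=np.linalg.eigh(C); d=V[:,1]*np.sign(V[0,1]); print("stripe mean",m,"yaw",np.degrees(np.arctan2(d[1],d[0])),np.sqrt(e),len(w),"centre est",m-d*.0105)
# body edges side: left/right boundary of body row-wise where saturation/dark
for r in (175,185,195,205): print(r,s[r,308:348].astype(int)[:,2]-s[r,308:348].astype(int)[:,0])
for r in (185,190,195,200): print(r,s[r,308:348,0].astype(int))
c=np.array([.604,.145,0])
for y in(-45,-55,-65,-75,-85):
    u=np.array([np.cos(np.radians(y)),np.sin(np.radians(y)),0]); print(y,proj("side",[c+u*.028+[0,0,.062],c+u*.021+[0,0,.155],c+[0,0,.062]]).round(1).tolist())
```

```text
stripe mean [0.60849228 0.13592952] yaw -71.17591197176048 [0.00215021 0.00485788] 40 centre est [0.60510431 0.14586792]
175 [-3 -3 -5 -4 -5 -1 11 36 50 51 53 50 45 35 24 20 14 13 14 12 13 11 13 15
 16 25 37 39 43 45 43 44 29 10 -2 -4 -3 -1 -2 -1]
185 [-4 -4 -3 -3 -5 -2  6 27 49 51 51 51 53 53 53 51 51 51 50 51 53 50 50 51
 49 45 40 29 20  6  1  2  5  4 -1 -3 -4 -3 -4 -3]
195 [-4 -3 -3 -4 -4 -3  0 19 48 50 51 52 53 52 51 52 52 52 53 53 35  6 -2  1
  0 -1  2  0 -1  1 -1  4  4 -2 -5 -4 -3 -3  0 -4]
205 [-3 -1 -4 -2 -3 -4 -1 14 37 51 51 51 51 53 53 51 52 51 50 50 46 35 32 34
 39 41 44 46 46 42 43 35 14 -1 -5 -4 -3 -4 -4 -5]
185 [156 157 157 156 158 148 119  64  33  35  37  39  36  37  35  39  39  37
  40  37  34  36  34  34  33  36  41  53  65  77  74  52  72 125 152 157
 156 157 157 157]
190 [152 153 153 154 153 155 144  80  35  34  35  38  38  36  39  38  39  36
  37  38  52  84  84  58  43  54  47  38  32  42  63  41  71 126 154 159
 156 156 155 156]
195 [156 155 154 157 158 160 147  84  35  36  35  37  35  37  41  38  37  37
  37  36  52  83  85  54  38  53  47  42  40  34  49  38  87 145 159 156
 152 152 151 152]
200 [155 157 158 159 160 158 146  90  43  36  36  38  38  37  38  36  37  38
  34  37  49  81  82  52  26  43  55  47  35  48  62  51  80 144 157 153
 154 154 157 159]
-45 [[338.6, 192.2], [336.2, 156.8], [327.0, 187.6]]
-55 [[337.3, 193.5], [335.2, 157.8], [327.0, 187.6]]
-65 [[335.7, 194.7], [333.9, 158.6], [327.0, 187.6]]
-75 [[333.8, 195.7], [332.3, 159.4], [327.0, 187.6]]
-85 [[331.7, 196.4], [330.6, 159.9], [327.0, 187.6]]
```

```bash
cat > go.py <<'E'
import sys
from h import *
x,y,z,yaw=map(float,sys.argv[1:5]); s=bot.get_state()
q=s["eef_rot"]; Rc=R.from_quat(q,scalar_first=True); a=np.radians(yaw)
Rt=R.from_matrix(np.array([[np.cos(a),np.sin(a),0],[np.sin(a),-np.cos(a),0],[0,0,-1]]))
d=np.array([x,y,z])-s["tcp_pos"]; t=Rc.inv().apply(d)/.3; r=(Rc.inv()*Rt).as_rotvec()/np.pi
X=Rc.as_matrix()[:,0]
print("t",round(s["clock"],2),"tcp",s["tcp_pos"].round(4),"yaw",round(np.degrees(np.arctan2(X[1],X[0])),2),"q",s["q"].round(2),"F",s["force"].round(1),"w",round(s["gripper_width"],3),"gf",round(float(s["grip_force"]),1))
print("row",t.round(4).tolist(),r.round(4).tolist())
E
python3 go.py .605 .1455 .25 108
```

```text
t 0.7 tcp [ 0.1912 -0.4889  0.2313] yaw 21.36 q [-1.34  0.29 -0.15  1.13 -0.    1.43] F [-0.1  0.7  0.2] w 0.998 gf 0.0
row [2.0548, -1.4672, -0.0623] [0.0, 0.0, -0.4813]
```

```bash
python3 -m crank '[[0.68,-0.49,-0.05,0,0,-0.24,-1],[0.68,-0.49,-0.06,0,0,-0.24,-1],[0.68,-0.49,-0.06,0,0,-0.24,-1],[0.68,-0.49,-0.06,0,0,-0.24,-1],[0.68,-0.49,-0.06,0,0,-0.24,-1]]'; python3 go.py .605 .1455 .25 108
```

```text
clock: 1.2
tcp_pos: [0.3272, -0.2778, 0.2495]
eef_rot: [0.0, 0.845, 0.535, 0.0]
force: [0.9, -0.5, -0.5]
gripper_width: 1.001
grip_force: 0.0
t 1.2 tcp [ 0.3272 -0.2778  0.2495] yaw 64.65 q [-0.87  0.1  -0.35  1.12  0.    1.14] F [ 0.9 -0.5 -0.5] w 1.001 gf 0.0
row [1.6716, 0.2328, -0.0019] [0.0002, 0.0001, -0.2408]
```

```bash
python3 -m crank '[[0.9,0.12,0,0,0,-0.24,-1],[0.9,0.12,0,0,0,-0.24,-1],[0.9,0.12,0,0,0,-0.24,-1],[0.9,0.12,0,0,0,-0.24,-1],[0.9,0.12,0,0,0,-0.24,-1]]'; python3 go.py .605 .1455 .25 108
```

```text
clock: 1.7
tcp_pos: [0.4646, -0.0684, 0.2494]
eef_rot: [0.0, 0.59, 0.807, 0.0]
force: [1.0, -1.4, 0.2]
gripper_width: 0.997
grip_force: 0.0
t 1.7 tcp [ 0.4646 -0.0684  0.2494] yaw 107.66 q [-0.3   0.17 -0.26  1.14 -0.    0.96] F [ 1.  -1.4  0.2] w 0.997 gf 0.0
row [0.5375, 0.6624, -0.0017] [0.0002, 0.0002, -0.0019]
```

```bash
python3 -m crank '[[0.538,0.662,0,0,0,-0.002,-1],[0.538,0.662,0,0,0,-0.002,-1],[0.538,0.662,0,0,0,-0.002,-1],[0.538,0.662,0,0,0,-0.002,-1],[0.538,0.662,0,0,0,-0.002,-1]]'; python3 -m crank '[[0,0.015,0,0,0,0,-1],[0,0.015,0,0,0,0,-1]]';python3 go.py .605 .1455 .13 108
python3 - <<'E'
from h import *
im=grab_frame("top"); s=grab_frame("side")
a=cv2.resize(im[120:240,220:340],(400,400)); b=cv2.resize(s[80:240,240:400],(400,400))
cv2.imwrite("pics/c2.png",np.hstack([a,b])[:,:,::-1])
E
```

```text
clock: 2.2
tcp_pos: [0.6028, 0.1399, 0.2492]
eef_rot: [0.0, 0.59, 0.807, 0.0]
force: [1.3, -0.1, 0.4]
gripper_width: 0.996
grip_force: 0.0
clock: 2.4
tcp_pos: [0.6066, 0.1401, 0.2483]
eef_rot: [-0.0, 0.589, 0.808, -0.0]
force: [-0.2, -0.8, -0.2]
gripper_width: 1.001
grip_force: 0.0
t 2.4 tcp [0.6066 0.1401 0.2483] yaw 107.78 q [ 0.11  0.48  0.17  1.26 -0.    1.37] F [-0.2 -0.8 -0.2] w 1.001 gf 0.0
row [0.0186, 0.0008, 0.3944] [-0.0003, 0.0, -0.0012]
```

View pics/c2.png

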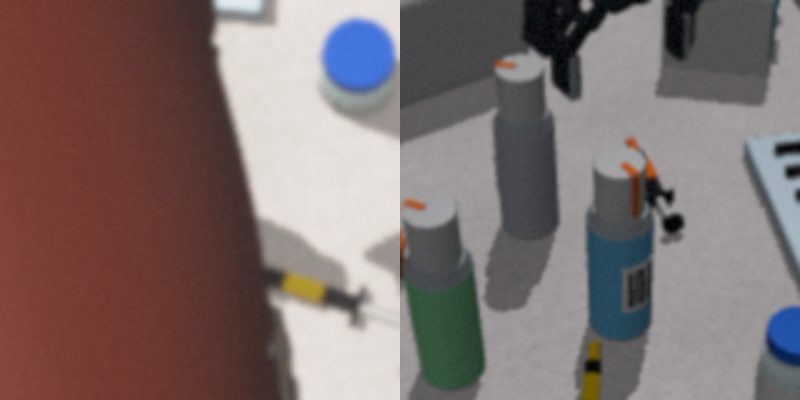

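The top view is blocked by the arm. In the side view the open fingertips at crop (566,92) and (677,55) straddle the can's axis at x≈621, so I descend.

```bash
python3 -m crank '[[0.018,0,0.15,0,0,-0.001,-1],[0.018,0,0.28,0,0,-0.001,-1],[0.018,0,0.34,0,0,-0.001,-1],[0.018,0,0.394,0,0,-0.001,-1],[0.018,0,0.394,0,0,-0.001,-1]]' 30; python3 go.py .605 .1455 .13 108
```

```text
clock: 3.0
tcp_pos: [0.6027, 0.1427, 0.1293]
eef_rot: [-0.001, 0.59, 0.808, -0.001]
force: [0.4, 0.3, 0.3]
gripper_width: 0.997
grip_force: 0.0
t 3.0 tcp [0.6027 0.1427 0.1293] yaw 107.74 q [ 0.11  0.54 -0.04  0.99 -0.    1.38] F [0.4 0.3 0.3] w 0.997 gf 0.0
row [0.0066, 0.0103, -0.0022] [-0.0012, -0.0002, -0.0015]
```

```bash
python3 -m crank '[[0.006,0.01,0,0,0,-0.001,-1],[0.006,0.01,0,0,0,-0.001,-1]]'; python3 go.py .605 .1455 .13 108; python3 -m crank '[[0,0,0,0,0,0,-0.2],[0,0,0,0,0,0,0],[0,0,0,0,0,0,0.2],[0,0,0,0,0,0,1],[0,0,0,0,0,0,1]]' 30;  python3 -m crank '[[0,0,0,0,0,0,1],[0,0,0,0,0,0,1],[0,0,0,0,0,0,1]]' 40;python3 go.py .605 .1455 .13 108
```

```text
clock: 3.2
tcp_pos: [0.6079, 0.1468, 0.1325]
eef_rot: [0.001, 0.588, 0.809, 0.001]
force: [0.4, 0.4, 0.7]
gripper_width: 1.001
grip_force: 0.0
t 3.2 tcp [0.6079 0.1468 0.1325] yaw 108.0 q [ 0.12  0.54 -0.03  1.    0.    1.38] F [0.4 0.4 0.7] w 1.001 gf 0.0
row [-0.0009, -0.0106, 0.0084] [0.0008, 0.0001, -0.0]
clock: 3.7
tcp_pos: [0.6069, 0.1469, 0.1314]
eef_rot: [0.0, 0.588, 0.809, 0.0]
force: [-2.1, -1.3, 6.5]
gripper_width: 0.487
grip_force: 29.9
clock: 4.0
tcp_pos: [0.6069, 0.1469, 0.1314]
eef_rot: [0.0, 0.588, 0.809, -0.0]
force: [-2.6, -0.4, 6.5]
gripper_width: 0.487
grip_force: 39.5
t 4.0 tcp [0.6069 0.1469 0.1314] yaw 108.03 q [ 0.12  0.54 -0.03  1.   -0.    1.38] F [-2.6 -0.4  6.5] w 0.487 gf 39.5
row [-0.0025, -0.0074, 0.0048] [0.0, 0.0001, 0.0002]
```

```bash
python3 -m crank '[[0,0,-0.03,0,0,0,1],[0,0,-0.1,0,0,0,1],[0,0,-0.2,0,0,0,1],[0,0,-0.2,0,0,0,1],[0,0,-0.2,0,0,0,1]]';python3 go.py .518 -.154 .19 107
python3 - <<'E'
from h import *
s=grab_frame("side");cv2.imwrite("pics/c3.png",cv2.resize(s[60:260,220:420],(400,400))[:,:,::-1])
E
```

```text
clock: 4.5
tcp_pos: [0.6072, 0.147, 0.1913]
eef_rot: [0.0, 0.588, 0.809, 0.0]
force: [-0.1, 0.8, -4.2]
gripper_width: 0.485
grip_force: 41.5
t 4.5 tcp [0.6072 0.147  0.1913] yaw 108.03 q [0.12 0.5  0.06 1.13 0.   1.38] F [-0.1  0.8 -4.2] w 0.485 gf 41.5
row [-0.8621, -0.5934, 0.0038] [0.0003, 0.0, 0.0057]
```

View pics/c3.png

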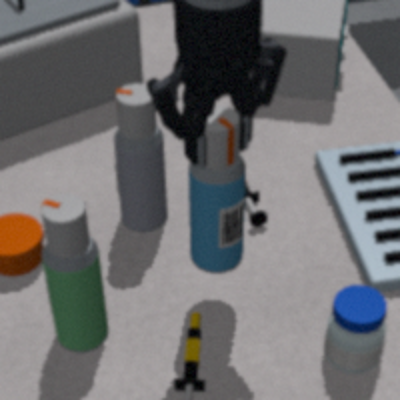

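The can is held upright and clear of the bench, with the syringe below it. I carry it to the ring.

```bash
python3 -m crank '[[-0.1,-0.07,0,0,0,0,1],[-0.22,-0.15,0,0,0,0,1],[-0.34,-0.235,0,0,0,0.003,1],[-0.46,-0.315,0,0,0,0.005,1],[-0.56,-0.385,0,0,0,0.006,1]]';python3 go.py .518 -.154 .19 107
```

```text
clock: 5.05
tcp_pos: [0.5474, -0.0502, 0.1896]
eef_rot: [-0.001, 0.595, 0.803, -0.001]
force: [0.7, 1.2, -3.2]
gripper_width: 0.487
grip_force: 41.8
t 5.05 tcp [ 0.5474 -0.0502  0.1896] yaw 106.9 q [-0.22  0.37 -0.16  1.05 -0.    1.05] F [ 0.7  1.2 -3.2] w 0.487 gf 41.8
row [-0.3024, -0.1944, -0.0011] [-0.0007, -0.0003, -0.0005]
```

```bash
python3 -m crank '[[-0.1,-0.065,0,0,0,0,1],[-0.2,-0.13,0,0,0,0,1],[-0.27,-0.175,0,0,0,0,1],[-0.3,-0.194,0,0,0,0,1],[-0.3,-0.194,0,0,0,0,1]]';python3 -m crank '[[0,0,0.06,0,0,0,1],[0,0,0.09,0,0,0,1],[0,0,0.09,0,0,0,1]]';python3 go.py .518 -.154 .142 107
python3 - <<'E'
from h import *
s=grab_frame("side");t=grab_frame("top");cv2.imwrite("pics/c4.png",np.hstack([cv2.resize(s[200:400,220:420],(400,400)),cv2.resize(t[140:260,350:470],(400,400))])[:,:,::-1])
np.savez("f4.npz",s=s,t=t)
E
```

```text
clock: 5.55
tcp_pos: [0.5189, -0.1523, 0.19]
eef_rot: [-0.001, 0.596, 0.803, -0.0]
force: [0.1, 0.9, -2.0]
gripper_width: 0.481
grip_force: 41.9
clock: 5.85
tcp_pos: [0.5187, -0.15, 0.1623]
eef_rot: [-0.002, 0.595, 0.804, -0.0]
force: [-0.3, 0.1, -2.5]
gripper_width: 0.478
grip_force: 41.8
t 5.85 tcp [ 0.5187 -0.15    0.1623] yaw 107.01 q [-0.42  0.37 -0.23  0.98  0.    0.86] F [-0.3  0.1 -2.5] w 0.478 gf 41.8
row [-0.0121, -0.006, 0.0678] [-0.0008, -0.0008, 0.0001]
```

View pics/c4.png

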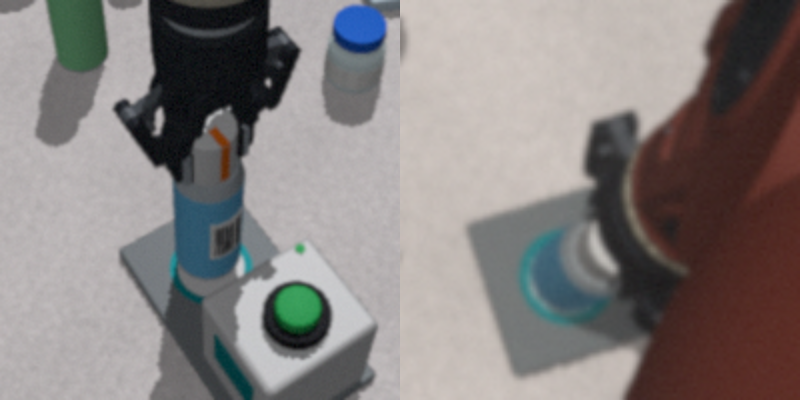

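The can hangs just over the ring, with its barcode towards the scanner block. The side picture shows the whole body, and the top picture shows its foot inside the teal ring. I'll measure the can's offset in the grip from both pictures.

Run:
```python
from h import *
f=np.load("f4.npz"); s,t=f["s"],f["t"]
cs=blobs("side",s,(95,70,30),(115,255,255),(295,270,350,350))[0][:,0]; ct=blobs("top",t,(95,60,20),(118,255,255),(380,200,420,245))[0][:,0]
print("side L,R,B",cs[:,0].min(),cs[:,0].max(),cs[:,1].max(),"top L,R,T,B",ct[:,0].min(),ct[:,0].max(),ct[:,1].min(),ct[:,1].max())
a=np.linspace(0,2*np.pi,200); c=np.array([.5187,-.150]); 
def circ(c,r,z): return np.c_[c[0]+r*np.cos(a),c[1]+r*np.sin(a),0*a+z]
for cc in (c,c+[.004,0],c+[0,-.004]):
  P=proj("side",circ(cc,.028,.031)); Q=proj("top",circ(cc,.028,.031)); 
  print("pred side L,R,B",P[:,0].min().round(1),P[:,0].max().round(1),P[:,1].max().round(1),"top L,B",Q[:,0].min().round(1),Q[:,0].max().round(1),Q[:,1].max().round(1))
# per-row edges of body in side & code
for r in (300,310,315,320,325,330,334,336,338,340): print(r,(s[r,300:348,2].astype(int)-s[r,300:348,0]).tolist()[::1] if r<336 else s[r,315:335].mean(1).astype(int).tolist())
R0=s[300:326].astype(int)
hs=cv2.cvtColor(s,cv2.COLOR_RGB2HSV); 
o=blobs("side",s,(3,90,80),(18,255,255),(310,255,345,295))
for q in o[:2]: print("stripe",cv2.boundingRect(q))
m=((s[:,:,2].astype(int)-s[:,:,0])<18).astype(np.uint8); k=np.zeros_like(m); k[295:335,310:341]=m[295:335,310:341]
q,_=cv2.findContours(k,cv2.RETR_EXTERNAL,cv2.CHAIN_APPROX_NONE); print("code",[cv2.boundingRect(x) for x in q if len(x)>8])
for y in(-65,-73,-81):
  def pt(yy,r,z): return [c[0]+r*np.cos(np.radians(yy)),c[1]+r*np.sin(np.radians(yy)),z]
  print(y,"code L,R,mid",proj("side",[pt(y-29.7,.028,.093),pt(y+29.7,.028,.093),pt(y,.028,.093),pt(y,.021,.180)]).round(1).tolist())
```

```text
side L,R,B 306 340 338 top L,R,T,B 389 411 209 233
pred side L,R,B 308.0 340.8 340.2 top L,B 388.7 411.6 232.1
pred side L,R,B 310.2 343.0 339.6 top L,B 388.6 411.6 230.4
pred side L,R,B 308.5 341.4 342.3 top L,B 390.3 413.2 232.1
300 [-4, -5, -4, -2, -3, -2, 13, 42, 56, 55, 56, 61, 61, 62, 54, 45, 34, 30, 23, 18, 13, 13, 12, 11, 11, 12, 10, 10, 13, 13, 22, 34, 40, 45, 46, 54, 52, 50, 53, 54, 38, 11, -3, -5, -2, -5, -3, -5]
310 [-5, -3, -3, -2, -3, -2, 5, 33, 55, 57, 59, 62, 61, 59, 66, 61, 62, 64, 58, 59, 60, 61, 59, 59, 61, 62, 60, 59, 58, 56, 54, 47, 33, 23, 13, 7, 0, -1, 2, 2, 8, 17, 12, 10, 10, 10, 10, 1]
315 [9, 12, 11, 10, 5, 6, 12, 30, 50, 55, 60, 58, 60, 61, 61, 58, 62, 63, 61, 60, 61, 57, 63, 56, 47, 16, 0, 0, -1, 2, -2, -2, 1, 5, 3, 1, 1, -2, -1, 8, 11, 14, 9, 9, 9, 10, 10, 7]
320 [8, 5, 7, 8, 8, 8, 10, 27, 47, 59, 55, 59, 59, 59, 60, 61, 62, 63, 60, 56, 64, 59, 61, 60, 46, 16, 0, 0, -1, 0, 2, -1, -1, 1, 2, 0, -2, -1, 5, 10, 19, 12, 10, 10, 11, 10, 10, 10]
325 [9, 10, 9, 8, 9, 8, 20, 45, 55, 57, 58, 57, 60, 62, 59, 61, 58, 61, 62, 61, 60, 62, 62, 58, 40, 6, -4, -4, 0, -1, 
[... 363 characters left out ...]
 56, 55, 55, 56, 59, 56, 55, 53, 50, 46, 27, 11, 4, 0, 2, 3, 16, 55, 98, 109, 82, 41, 12]
336 [81, 80, 81, 76, 77, 80, 73, 80, 78, 74, 76, 76, 77, 71, 71, 71, 67, 72, 78, 88]
338 [99, 96, 91, 88, 86, 85, 76, 80, 83, 82, 77, 79, 77, 78, 79, 86, 90, 101, 105, 106]
340 [110, 109, 110, 110, 107, 104, 102, 98, 97, 103, 104, 102, 105, 104, 106, 107, 109, 109, 108, 106]
stripe (325, 264, 10, 26)
code [(336, 329, 5, 6), (325, 304, 16, 26), (310, 295, 29, 6)]
-65 code L,R,mid [[327.3, 321.1], [340.6, 311.2], [335.6, 317.7], [333.1, 283.4]]
-73 code L,R,mid [[324.9, 321.3], [339.7, 313.2], [333.6, 319.0], [331.5, 284.4]]
-81 code L,R,mid [[322.4, 321.3], [338.4, 315.0], [331.4, 320.0], [329.7, 285.2]]
```

```bash
python3 -m crank '[[-0.012,-0.006,0.02,0,0,0,1],[-0.012,-0.006,0.04,0,0,0,1],[-0.012,-0.006,0.055,0,0,0,1],[-0.012,-0.006,0.055,0,0,0,1]]';python3 go.py .5192 -.154 .1414 107
```

```text
clock: 6.35
tcp_pos: [0.5185, -0.1554, 0.1467]
eef_rot: [-0.001, 0.595, 0.804, -0.0]
force: [-0.7, 0.1, -3.2]
gripper_width: 0.482
grip_force: 41.9
t 6.35 tcp [ 0.5185 -0.1554  0.1467] yaw 106.93 q [-0.43  0.38 -0.25  0.94  0.    0.85] F [-0.7  0.1 -3.2] w 0.482 gf 41.9
row [0.0038, 0.0037, 0.0176] [-0.0003, -0.0003, -0.0004]
```

```bash
python3 -m crank '[[0.004,0.003,0.006,0,0,0,1],[0.004,0.003,0.01,0,0,0,1],[0.004,0.003,0.014,0,0,0,1],[0.004,0.003,0.014,0,0,0,1]]';python3 go.py .5192 -.154 .1414 107
```

```text
clock: 6.75
tcp_pos: [0.5195, -0.1541, 0.1432]
eef_rot: [-0.0, 0.595, 0.804, 0.0]
force: [0.4, -0.2, -2.8]
gripper_width: 0.482
grip_force: 41.9
t 6.75 tcp [ 0.5195 -0.1541  0.1432] yaw 106.95 q [-0.42  0.39 -0.26  0.93  0.    0.85] F [ 0.4 -0.2 -2.8] w 0.482 gf 41.9
row [0.0006, -0.0007, 0.0059] [-0.0, -0.0, -0.0003]
```

```bash
python3 -m crank '[[0,0,0.003,0,0,0,1],[0,0,0.005,0,0,0,1],[0,0,0.005,0,0,0,1]]';python3 go.py .5192 -.154 .1414 107
```

```text
clock: 7.05
tcp_pos: [0.5194, -0.1542, 0.1417]
eef_rot: [-0.0, 0.595, 0.804, 0.0]
force: [-0.2, 0.3, -3.9]
gripper_width: 0.483
grip_force: 41.9
t 7.05 tcp [ 0.5194 -0.1542  0.1417] yaw 106.94 q [-0.42  0.39 -0.26  0.92  0.    0.85] F [-0.2  0.3 -3.9] w 0.483 gf 41.9
row [0.0008, -0.0006, 0.0009] [-0.0, -0.0, -0.0003]
```

```bash
for i in 1 2 3; do python3 -m crank '[[0,0,0.002,0,0,0,1],[0,0,0.002,0,0,0,1]]' | egrep 'tcp|force:'; done
```

```text
tcp_pos: [0.5196, -0.1543, 0.1415]
force: [-0.9, -0.6, 1.2]
grip_force: 42.4
tcp_pos: [0.5197, -0.1545, 0.1414]
force: [-2.4, 0.7, 7.8]
grip_force: 43.1
tcp_pos: [0.5198, -0.1546, 0.1414]
force: [-3.6, 0.2, 14.4]
grip_force: 43.8
```

Contact at 0.1414, as predicted. I back the command off and open gently.

```bash
python3 -m crank '[[0,0,-0.004,0,0,0,1],[0,0,-0.004,0,0,0,1]]' | egrep 'tcp|force:'; python3 -m crank '[[0,0,-0.004,0,0,0,0.1],[0,0,-0.004,0,0,0,0],[0,0,-0.004,0,0,0,-0.1],[0,0,-0.004,0,0,0,-0.3],[0,0,-0.004,0,0,0,-1]]' 20;python3 -m crank '[[0,0,0,0,0,0,-1],[0,0,0,0,0,0,-1],[0,0,0,0,0,0,-1]]';python3 go.py .5192 -.154 .25 107
```

```text
tcp_pos: [0.5197, -0.1543, 0.1414]
force: [-0.9, -0.6, 3.8]
grip_force: 42.6
clock: 8.35
tcp_pos: [0.5196, -0.1542, 0.1424]
eef_rot: [0.0, 0.595, 0.804, 0.0]
force: [0.6, -0.4, 0.3]
gripper_width: 0.803
grip_force: 0.0
clock: 8.65
tcp_pos: [0.5195, -0.1542, 0.1424]
eef_rot: [0.0, 0.595, 0.804, 0.0]
force: [-0.2, 0.7, 0.2]
gripper_width: 1.006
grip_force: 0.0
t 8.65 tcp [ 0.5195 -0.1542  0.1424] yaw 106.94 q [-0.42  0.39 -0.26  0.93  0.    0.85] F [-0.2  0.7  0.2] w 1.006 gf 0.0
row [0.0008, -0.0008, -0.3588] [0.0, 0.0, -0.0003]
```

```bash
python3 -m crank '[[0,0,-0.06,0,0,0,-1],[0,0,-0.2,0,0,0,-1],[0,0,-0.36,0,0,0,-1],[0,0,-0.36,0,0,0,-1],[0.05,-0.16,-0.36,0,0,0,-1]]'|grep tcp; python3 -m crank '[[0.19,-0.63,0,0,0,0,1],[0.19,-0.63,0,0,0,0,1],[0.19,-0.63,0,0,0,0,1],[0.19,-0.63,0,0,0,0,1],[0.19,-0.63,0,0,0,0,1]]'|egrep "clock|tcp"
python3 - <<'E'
from h import *
s=np.mean([grab_frame("side") for _ in range(4)],0);t=np.mean([grab_frame("top") for _ in range(4)],0)
cv2.imwrite("pics/c5.png",np.hstack([cv2.resize(s[220:400,240:420],(400,400)),cv2.resize(t[150:270,360:480],(400,400))])[:,:,::-1])
np.savez("f5.npz",s=s,t=t)
x0,y0,x1,y1=376,195,418,240; w=t[y0:y1,x0:x1,0]-t[y0:y1,x0:x1,2]-25; w[w<0]=0
yy,xx=np.mgrid[y0:y1,x0:x1]; k=w.ravel()>8; P=onz("top",np.c_[xx.ravel(),yy.ravel()],.186)[k,:2]; w=w.ravel()[k]
m=np.average(P,0,w); e,V=np.linalg.eigh(np.cov(P.T,aweights=w)); d=V[:,1]*np.sign(V[0,1]); print("stripe",m,np.degrees(np.arctan2(d[1],d[0])),np.sqrt(e),len(w),"centre",m-d*.0105)
E
```

```text
tcp_pos: [0.4734, -0.155, 0.2505]
clock: 9.65
tcp_pos: [0.2678, -0.1532, 0.2501][ WARN:0@7.397] global loadsave.cpp:1063 imwrite_ Unsupported depth image for selected encoder is fallbacked to CV_8U.
Traceback (most recent call last):
ZeroDivisionError: Weights sum to zero, can't be normalized
```

View pics/c5.png

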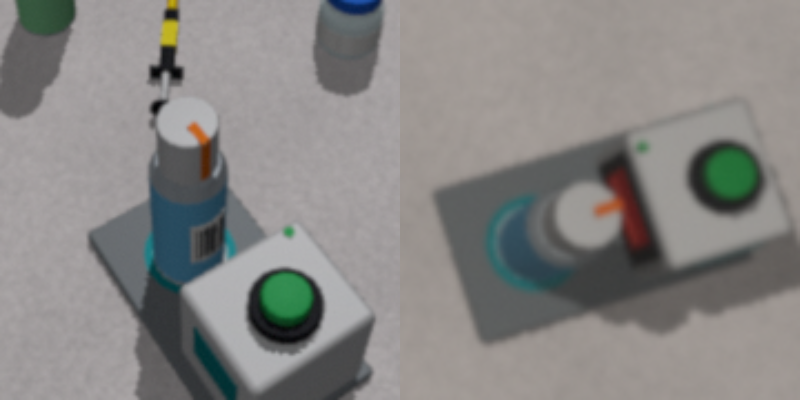

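The can stands in the ring with its stripe pointing at the window. I'll measure its yaw and its offset in the ring.

Run:
```python
from h import *
f=np.load("f5.npz"); s,t=f["s"],f["t"]
x0,y0,x1,y1=414,204,430,222; w=t[y0:y1,x0:x1,1]-t[y0:y1,x0:x1,2]; print(w.astype(int)[4:15])
w=w-12; w[w<0]=0
yy,xx=np.mgrid[y0:y1,x0:x1]; k=w.ravel()>3; P=onz("top",np.c_[xx.ravel(),yy.ravel()],.186)[k,:2]; w=w.ravel()[k]
m=np.average(P,0,w); e,V=np.linalg.eigh(np.cov(P.T,aweights=w)); d=V[:,1]*np.sign(V[0,1]); print("stripe",m,np.degrees(np.arctan2(d[1],d[0])),np.sqrt(e),len(w),"centre",m-d*.0105)
# scanner yaw from the window's red blob long axis (vertical face: bottom/top edges both along scanner y)
g=t.astype(np.uint8)
c=blobs("top",g,(0,110,60),(8,255,255),(415,190,440,235))[0]; print("win",cv2.minAreaRect(c))
# block top face edges
h=cv2.cvtColor(g,cv2.COLOR_RGB2GRAY)
m2=np.zeros_like(h); m2[175:245,425:485]=(h[175:245,425:485]>150)*255
# foot in side
a=np.linspace(0,2*np.pi,200)
def circ(c,r,z): return np.c_[c[0]+r*np.cos(a),c[1]+r*np.sin(a),0*a+z]
for n,i,box in(("side",s,(295,285,350,350)),("top",t,(380,200,420,245))):
  b=blobs(n,i.astype(np.uint8),(98,70,20),(118,255,255),box)[0][:,0]; print(n,b.min(0),b.max(0))
  for cc in((.5175,-.1535),(.5215,-.1535),(.5175,-.1495)):
    P=proj(n,circ(cc,.028,.010)); print(cc,P.min(0).round(1),P.max(0).round(1), "cap",proj(n,[[*cc,.186]]).round(1))
```

```text
[[ 2  3  4  3  3  4  3  3  4  5  6  6  5  2  1  0]
 [ 3  3  3  3  3  4  5  6  7 10 13 19 11  4  0  1]
 [ 3  3  3  4  6  8  9 13 17 23 31 33 22  8  2  1]
 [ 3  3  4  6 10 17 22 26 33 39 43 40 27 11  3  1]
 [ 3  4  4  7 16 28 37 41 41 37 34 30 21 11  4  1]
 [ 2  3  5  7 17 31 36 33 27 21 18 15 11  6  2  0]
 [ 4  3  3  5 12 19 19 18 14  9  6  7  4  3  2  1]
 [ 3  3  3  3  6  9  8  8  7  4  4  2  2  2  2  2]
 [ 3  3  3  3  3  5  4  4  4  3  3  3  2  1  4  2]
 [ 3  2  3  3  3  3  3  3  2  3  2  3  2  1  3  2]
 [ 3  3  3  4  2  3  2  3  2  3  3  2  1  1  2  3]]
stripe [ 0.52041773 -0.16610741] -71.18492599637094 [0.00181168 0.00484326] 34 centre [ 0.51703133 -0.15616848]
win ((427.9000244140625, 212.20001220703125), (23.08462905883789, 6.008328437805176), 71.56504821777344)
side [308 303] [341 346]
(0.5175, -0.1535) [308.2 319.2] [340.4 348. ] cap [[323.6 274. ]]
(0.5215, -0.1535) [310.4 318.7] [342.6 347.4] cap [[326.2 273.4]]
(0.5175, -0.1495) [307.6 317.3] [339.8 345.9] cap [[322.9 271.9]]
top [390 212] [408 233]
(0.5175, -0.1535) [388.7 210.8] [411.1 233.3] cap [[416.4 213.1]]
(0.5215, -0.1535) [388.6 209.2] [411.1 231.7] cap [[416.3 211.1]]
(0.5175, -0.1495) [387.1 210.8] [409.5 233.3] cap [[414.5 213. ]]
```

The can is centred to about 2 mm, and its yaw of −71° against the scanner's −72° is fine. Next I press the key.

```bash
python3 go.py .5525 -.263 .25 107.5
```

```text
t 10.05 tcp [ 0.2727 -0.1543  0.2502] yaw 107.01 q [-0.75 -0.14 -0.57  1.13  0.    0.52] F [-0.1 -0.5 -0.1] w -0.0 gf 0.0
row [-0.6193, 0.7859, -0.0001] [-0.0001, -0.0002, -0.0027]
```

```bash
python3 -m crank '[[-0.619,0.786,0,0,0,-0.003,1],[-0.619,0.786,0,0,0,-0.003,1],[-0.619,0.786,0,0,0,-0.003,1],[-0.619,0.786,0,0,0,-0.003,1],[-0.619,0.786,0,0,0,-0.003,1]]'|grep tcp; python3 go.py .5525 -.263 .25 107.5
```

```text
tcp_pos: [0.5075, -0.2452, 0.2494]
t 10.55 tcp [ 0.5075 -0.2452  0.2494] yaw 107.55 q [-0.58  0.36 -0.01  1.2  -0.    0.68] F [ 0.5 -1.8  0.5] w -0.0 gf 0.0
row [-0.1019, 0.125, -0.0021] [-0.0002, -0.0002, 0.0003]
```

```bash
python3 -m crank '[[-0.102,0.125,0,0,0,0,1],[-0.102,0.125,0,0,0,0,1],[-0.102,0.125,0,0,0,0,1]]'|grep tcp; python3 -m crank '[[0,0,0.15,0,0,0,1],[0,0,0.27,0,0,0,1],[0,0,0.36,0,0,0,1],[0,0,0.36,0,0,0,1],[0,0,0.36,0,0,0,1]]'|grep tcp;python3 go.py .5525 -.263 .126 107.5
python3 - <<'E'
from h import *
s=grab_frame("side");cv2.imwrite("pics/c6.png",cv2.resize(s[220:400,270:450],(400,400))[:,:,::-1])
E
```

```text
tcp_pos: [0.5507, -0.2625, 0.2482]
tcp_pos: [0.5496, -0.2627, 0.1435]
t 11.35 tcp [ 0.5496 -0.2627  0.1435] yaw 107.49 q [-0.57  0.51 -0.06  1.   -0.    0.7 ] F [-0.8  0.2  0.5] w -0.0 gf 0.0
row [-0.0039, 0.0088, 0.0582] [0.0, 0.0, -0.0]
```

View pics/c6.png

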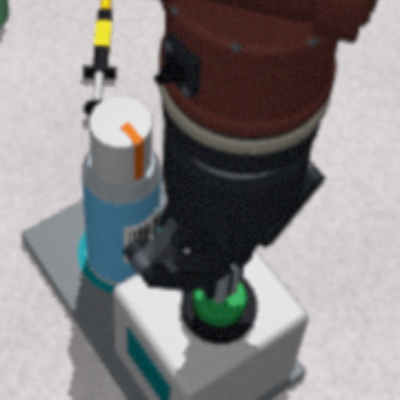

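The closed fingertips sit over the green key and the can is untouched. I press in steps.

```bash
python3 -m crank '[[-0.003,0.008,0.03,0,0,0,1],[-0.003,0.008,0.05,0,0,0,1],[-0.003,0.008,0.06,0,0,0,1],[-0.003,0.008,0.06,0,0,0,1]]'|egrep 'tcp|force:'; for i in 1 2 3; do python3 -m crank '[[0,0,0.007,0,0,0,1],[0,0,0.007,0,0,0,1]]'|egrep 'tcp|^force:';done
```

```text
tcp_pos: [0.5537, -0.2637, 0.126]
force: [1.0, 0.5, 9.9]
grip_force: 5.2
tcp_pos: [0.5538, -0.2638, 0.1257]
force: [-6.4, 3.4, 27.5]
tcp_pos: [0.554, -0.2638, 0.1254]
force: [-10.4, 6.1, 42.1]
tcp_pos: [0.5541, -0.2639, 0.1251]
force: [-15.1, 10.0, 59.9]
```

```bash
python3 -m crank '[[0,0,-0.05,0,0,0,1],[0,0,-0.05,0,0,0,1],[0,0,-0.05,0,0,0,1]]'|egrep 'clock|tcp|force:'; for i in 1 2 3 4 5 6 7 8 9; do python3 -m crank '[[0,0,0.004,0,0,0,1],[0,0,0.004,0,0,0,1]]'|egrep 'tcp|^force:';done
```

```text
clock: 12.7
tcp_pos: [0.5525, -0.2631, 0.1331]
force: [-0.2, -0.6, 0.4]
grip_force: 0.0
tcp_pos: [0.5523, -0.263, 0.131]
force: [-0.3, -0.1, 1.3]
tcp_pos: [0.5523, -0.263, 0.1302]
force: [-0.8, 0.2, 2.4]
tcp_pos: [0.5523, -0.263, 0.1292]
force: [-1.3, -0.2, 2.9]
tcp_pos: [0.5523, -0.263, 0.1281]
force: [-0.5, 0.8, 3.8]
tcp_pos: [0.5524, -0.263, 0.1269]
force: [-1.1, 0.9, 3.7]
tcp_pos: [0.5524, -0.263, 0.1261]
force: [-3.2, 1.9, 6.7]
tcp_pos: [0.5525, -0.2631, 0.1259]
force: [-7.2, 4.8, 16.4]
tcp_pos: [0.5525, -0.2631, 0.1257]
force: [-8.4, 6.0, 26.0]
tcp_pos: [0.5526, -0.2631, 0.1255]
force: [-12.0, 6.9, 34.9]
```

The spring ramp from 0.132 to 0.126, followed by a hard stop, shows the key went fully down. I lift off and check.

```bash
python3 -m crank '[[0,0,-0.05,0,0,0,1],[0,0,-0.15,0,0,0,1],[0,0,-0.3,0,0,0,1],[0,0,-0.4,0,0,0,1],[0,0,-0.4,0,0,0,1]]'|egrep 'clock|tcp|force:'; python3 -m crank '[[0.2,-0.6,0,0,0,0,1],[0.2,-0.6,0,0,0,0,1],[0.2,-0.6,0,0,0,0,1],[0.2,-0.6,0,0,0,0,1],[0.2,-0.6,0,0,0,0,1]]'|egrep "clock|tcp"; python3 -m crank '[[0,0,0,0,0,0,1],[0,0,0,0,0,0,1]]'|egrep '^force'
python3 - <<'E'
from h import *
s=grab_frame("side");t=grab_frame("top");cv2.imwrite("pics/c7.png",np.hstack([cv2.resize(s[100:400,200:440],(320,400)),cv2.resize(t[110:290,180:396+90],(480,400)) ])[:,:,::-1])
f=np.load("f5.npz"); 
for n,i,j,b in(("s",s,f["s"],(300,255,350,345)),("t",t,f["t"],(385,200,440,240)),("key",s,f["s"],(345,335,395,375))):
    x0,y0,x1,y1=b; print(n,np.abs(i[y0:y1,x0:x1]-j[y0:y1,x0:x1]).mean())
E
```

```text
clock: 15.0
tcp_pos: [0.5549, -0.2646, 0.2468]
force: [0.6, -0.0, 1.0]
grip_force: 0.0
clock: 15.5
tcp_pos: [0.3589, -0.259, 0.2416]
force: [0.0, -0.5, 0.4]
s 37.67766666666667
t 3.016969696969697
key 36.083333333333336
```

View pics/c7.png

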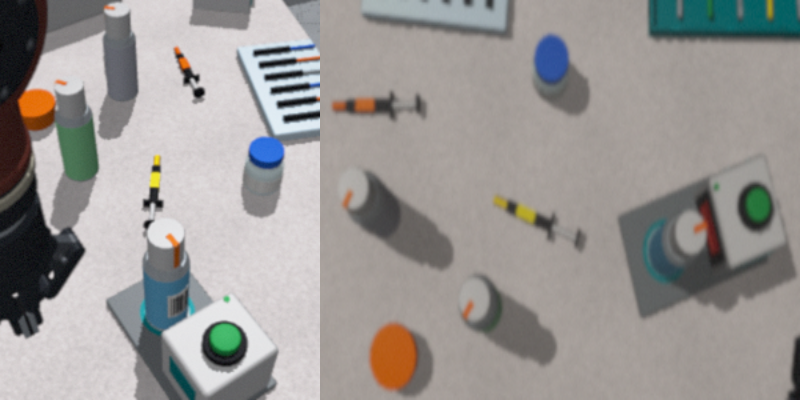

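The can stands unmoved in the ring, its stripe still towards the window. The key is up, the bystanders are where they were, and the gripper is clear of everything.

```bash
python3 -c "
from rig import ticket
print(ticket.sign_off())"
```

```text
the job is handed in; nothing more can be done
None
```

The light-blue can stands upright in the ring, centred to about 2 mm with its barcode within about 1–2° of square to the window; the green key was pressed fully down (twice, the first push reaching about 60 N at the fingertips) and came back up, the other things look unmoved, and the job is handed in (no verdict was returned).

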